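Make up two food parcels from mixed stock

TASK

Make up two food parcels from the stock on the sorting table. The cardboard tray gets the glass jar, alone in the narrow cell, and in the wide cell the slim tall tin and the low round tin, standing side by side; the plastic crate gets the flat fish tin lying on its floor with the tea carton lying flat on top of it, centred and lengthwise along it. Keep the jar upright all the time, leave the big tin, the squeeze bottle and the tape roll where they are, and let go of everything.

Things in the scene. Friction and masses are not known exactly. Their poses are not given: they have to be found in the camera images.
- slim_tin_center (a point): Stock: slim upright steel food tin with a paper label, diameter 53 mm, height 88 mm, about 0.2 kg. The point is its centre, 44 mm above its base; z is its axis, up.
- low_tin_center (a point): Stock: low round bare-metal tin (like tuna), diameter 65 mm, height 40 mm, about 0.13 kg. The point is its centre, 20 mm above its base; z is its axis, up.
- jar_center (a point): Stock: glass jar of preserve with a brass-coloured screw lid, dark contents, diameter 58 mm, height 80 mm, about 0.24 kg. The point is its centre, 40 mm above its base; z is its axis, up.
- fish_tin_center (a point): Stock: flat oblong fish tin with rounded corners and a ring-pull lid, 105 mm long (its x), 60 mm wide (its y), 28 mm high, about 0.17 kg, lying flat with its lid up. The point is its centre, 14 mm above its base. Its top is flat for stacking.
- tea_carton_center (a point): Stock: sharp-cornered paperboard tea carton lying on its broad face, 95 mm long (its x), 62 mm wide (its y), 40 mm high, about 0.08 kg, stiff. The point is its centre, 20 mm above its base.
- tray: Target, fixed: open cardboard tray; in mm: outside 280 long (its x), 150 wide (y), 50 high; walls, floor 4 thick. Origin: centre of its underside. A partition across it (4 thick, 48 high, at x = -46) makes a narrow cell (inside x = -136 to -48) and a wide cell (x = -44 to 136), both 142 wide. Long axis roughly away from the robot, narrow cell nearer the robot; left or right of the stock.
- crate: Target, fixed to the table for the job: low open ventilated plastic crate with latticed sides; in mm: outside 240 long (its x), 170 wide (its y), 55 high; walls and floor 4 thick (inside 232 x 162). The origin is the centre of its underside. On the other side of the stock from the tray.
- big_tin_center (a point): Not for these parcels: big upright food tin with a paper label, diameter 75 mm, height 110 mm, standing among the stock. The point is its centre, 55 mm above its base.
- squeeze_bottle_center (a point): Not for these parcels: waisted squeeze bottle with a nozzle cap, diameter 56 mm, height 135 mm, standing among the stock. The point is half-way up, 67 mm above its base.
- tape_roll_center (a point): Not for these parcels: roll of packing tape lying flat, outside diameter 88 mm, hole 76 mm, height 48 mm, among the stock. The point is its centre, 24 mm above its base.
Things that resemble listed ones, but are neither listed nor needed, are in the scene too. Leave any green or orange look-alike of the part that bears low_tin_center alone. Leave any red look-alike of the part that bears fish_tin_center alone.

How it is judged:
At the end, for the whole second after the job is handed in: Jar on the tray's floor in the narrow cell, slim and low tins on it in the wide cell; fish tin on the crate's floor; tea carton on the fish tin, centres within 15 mm, lengths within 15 degrees. All upright or flat as at the start within 6 degrees, at rest, released (x of jar_center in the frame of tray between -0.11 and -0.074 m and y of jar_center in the frame of tray between -0.045 and 0.045 m and z of jar_center in the frame of tray between 0.038 and 0.05 m and angle between each of jar_center, slim_tin_center, low_tin_center, fish_tin_center, tea_carton_center's own z axis and vertical below 0.1 rad and linear speed of each of jar, slim_tin, low_tin, fish_tin, tea_carton below 0.015 m/s and angular speed of each of jar, slim_tin, low_tin, fish_tin, tea_carton below 0.15 rad/s and x of slim_tin_center in the frame of tray between -0.021 and 0.113 m and y of slim_tin_center in the frame of tray between -0.048 and 0.048 m and z of slim_tin_center in the frame of tray between 0.042 and 0.054 m and x of low_tin_center in the frame of tray between -0.0145 and 0.107 m and y of low_tin_center in the frame of tray between -0.042 and 0.042 m and z of low_tin_center in the frame of tray between 0.018 and 0.03 m and x of fish_tin_center in the frame of crate between -0.09 and 0.09 m and y of fish_tin_center in the frame of crate between -0.055 and 0.055 m and z of fish_tin_center in the frame of crate between 0.012 and 0.024 m and horizontal distance between tea_carton_center and fish_tin_center below 0.015 m and angle between the x axis of tea_carton_center and the x axis of fish_tin_center, either way round below 0.26 rad and z of tea_carton_center in the frame of crate between 0.046 and 0.058 m); the robot touches nothing.
It fails at once if the big tin is moved more than 30 mm from its place (distance of big_tin_center from where it was at the start of the episode above 0.03 m).
It fails at once if the squeeze bottle is moved more than 30 mm from its place (distance of squeeze_bottle_center from where it was at the start of the episode above 0.03 m).
It fails at once if the tape roll is moved more than 30 mm from its place (distance of tape_roll_center from where it was at the start of the episode above 0.03 m).
It fails at once if the glass jar is tipped by more than 40 degrees (angle between jar_center's own z axis and vertical above 0.7 rad).
It also fails if it takes over 136 s, if anything falls off the work surface, if the arm or the gripper's body presses on something with over 40 N, if the wrist force passes 120 N, or if a joint passes its speed limit or range.

ROBOT

A 6-joint arm with a two-finger parallel gripper is mounted at the origin on the work surface. World frame = base frame: x ahead of the robot, y to its left, z up, the work surface at z = 0. Lengths are in m, angles in rad, forces in N, time in s.
With the tool pointing down it reaches from about 0.3 to 0.875 m from the base axis. Payload 6.4 kg.
Tool frame: the origin (TCP) lies at the centre of the arm's flange, where the gripper is bolted on; the fingertips stand 173 mm ahead of it and the grasp point (between the pads) lies 155 mm ahead of it; z points along the fingers, x is the direction in which the jaws open and shut, and the axes are right-handed (so a half turn about z gives the same grasp; the last joint's range is limited). The gripper opens to 85 mm and grips with 20 to 120 N. Pads are 22 mm wide; open, the fingers measure 114 mm over their backs; the gripper's body (76 mm by 85 mm) begins 54 mm behind the grasp point. The pads swing forward as they close: fully open they stand 13 mm farther back than shut.
Start: joints at [-1.388, 0.181, 1.607, -0, 1.354, -0.206], TCP at [0.218, -0.532, 0.405] pointing down, gripper open.
Joint ranges: [-2.99, 2.99], [-0.89, 2.07], [0.3, 2.58], [-1.14, 4.28], [0, 2.63], [-3.12, 3.12]. Speed limits (rad/s): [2.57, 2.57, 3.01, 3.14, 3.14, 3.14].

INTERFACE

Orientations are given as a unit quaternion [w, x, y, z].
In Python, from bench import ctrl gives the robot as it stands. The module is installed in compiled form; this text tells all that it offers.
- The arm moves only by the tool move_arm, never from a script. Its argument "moves" is a list of rows, each an object of numbers: "gripper": the opening in per cent of the stroke, from 0 (shut) to 100 (fully open); "x", "y", "z": the shift along the tool's x, y, z in cm; "roll": the turn about the tool's z in degrees. In form: [{"gripper": .., "x": .., "y": .., "z": .., "roll": ..}, ...]. A call has 1 to 5 rows; each row shifts and turns the commanded pose from where the row before left it, along the tool's axes as they then stand; what a row does not reach is not made up. A row lasts 1/8 s, in which the tool goes at most 62.5 mm and 10.7 degrees, less where a joint would pass 70% of its speed; a pose out of reach is approached as far as the arm can. A call is refused whole if a number of a shift passes 6.25 or a number of a turn 10.7, either way. A call with a gripper value outside its range is refused whole. The fingers move at their own pace and stop on an object; the grip force is fixed at half the most. Time passes only in rows, so rows that do not move let the fingers close. It gives the time, the measured TCP pose, the force and the opening at its end, in the units of the state.
- ctrl.get_obs(): the state, without advancing time (a new reading comes with each control period).
- ctrl.camera(name): name is "scene" or "top"; returns a dict with "img" (384x512x3 uint8, red, green, blue), "fx", "fy", "cx", "cy" (pixels), "world_from_camera" (4x4, takes a point from camera to world coordinates). Camera axes: x right, y up, looking along -z (the intrinsics and any distortion apply to the point x, -y, -z); pixel columns grow to the right and rows downward; lengths in m; the calibration is good to about 2 mm. A picture is of the moment at which its call begins. There is no depth.
- ctrl.hand_in(): hands the job in, once; it reports no verdict.
The state is a dict: "time_s": time; "q": joint angles; "dq": joint speeds; "joint_efforts": joint torques, N m; "eef_pos": TCP position; "eef_rot": TCP orientation; "wrist_force": force on the tool from outside, world axes, zero at the start; "torque": the same for the moment, N m; "opening": opening from 0.0 (shut) to 1.0 (fully open).
Only numpy, scipy, OpenCV 4.12 (cv2) and the standard library are available. Lean on these libraries where they do the work, as an engineer would, in place of code of your own. Each camera call takes 0.05 s, during which the arm holds its last target. There are 200 camera calls.

## Working session

There is one attempt and no reset: what is moved stays moved. The work goes in short steps, Python scripts to look and compute and a tool call to move; the robot and the scene stay as the last step left them, time stands still between calls to the robot, and variables do not carry over. Pictures are saved under pics/ and viewed, about 12 in all and at most 16, crops included, and the job is handed in when it is done.

Besides the shell and the picture viewer there is one more tool, called after "Request:" by a JSON object that holds its "api" and its "payload". move_arm: Moves the arm, as the interface text tells. Its arguments: {"type":"object","properties":{"moves":{"type":"array","items":{"type":"object","properties":{"gripper":{"type":"number"},"x":{"type":"number"},"y":{"type":"number"},"z":{"type":"number"},"roll":{"type":"number"}}}}},"required":["moves"]}

```bash
mkdir -p pics; cat > h.py <<'E'
import numpy as np, cv2
from bench import ctrl
def snap(n,f=None):
    c=ctrl.camera(n)
    if f: cv2.imwrite('pics/'+f,c['img'][:,:,::-1])
    return c
def ray(c,u,v):
    M=np.array(c['world_from_camera']); d=M[:3,:3]@np.array([(u-c['cx'])/c['fx'],-(v-c['cy'])/c['fy'],-1.])
    return M[:3,3],d
def pt(c,u,v,z):
    o,d=ray(c,u,v); return o+d*(z-o[2])/d[2]
E
python3 - <<'E'
from h import *
for n in('top','scene'):
    c=snap(n,n+'0.png'); print({k:(v if k!='img' else 0) for k,v in c.items()})
    im=cv2.resize(c['img'][:,:,::-1],(800,600),interpolation=cv2.INTER_CUBIC); cv2.imwrite(f'pics/{n}0b.png',im)
print(ctrl.get_obs())
E
```

```text
{'img': 0, 'fx': 491.16292322487794, 'fy': 491.16292322487794, 'cx': 248.0749906911025, 'cy': 187.47199655013551, 'world_from_camera': array([[ 0.01441064,  0.99663252, -0.08072149,  0.38528717],
       [-0.99969062,  0.01599745,  0.01904566, -0.01746827],
       [ 0.02027286,  0.08042206,  0.99655472,  1.56618623],
       [ 0.        ,  0.        ,  0.        ,  1.        ]])}
{'img': 0, 'fx': 374.16718637157396, 'fy': 374.16718637157396, 'cx': 251.47748485628412, 'cy': 195.00029315786884, 'world_from_camera': array([[ 0.71411116, -0.36142177,  0.5995161 ,  1.03328617],
       [ 0.69993512,  0.38291015, -0.60288526, -0.59518694],
       [-0.01166495,  0.85014947,  0.5264122 ,  0.55714581],
       [ 0.        ,  0.        ,  0.        ,  1.        ]])}
{'time_s': 0.1, 'q': array([-1.38832172e+00,  1.81482261e-01,  1.60786840e+00, -2.75946528e-05,
        1.35379131e+00, -2.06309970e-01]), 'dq': array([ 0.00035655, -0.00103492, -0.00406513, -0.00167015,  0.0002161 ,
        0.00059011]), 'joint_efforts': array([-4.69721035e-04, -4.45882702e+01, -3.52239490e+01, -4.01736488e-04,
        4.13855552e-03, -4.07363086e-05]), 'eef_pos': array([ 0.21792954, -0.53187135,  0.40388445]), 'eef_rot': array([-5.44842581e-04,  8.30382040e-01, -5.57193922e-01, -5.50836832e-04]), 'wrist_force': array([-0.52318387,  0.47965101,  0.60108629]), 'torque': array([-0.06346114, -0.01270965, -0.00917626]), 'opening': 1.0009940036194271}
```

View pics/top0b.png

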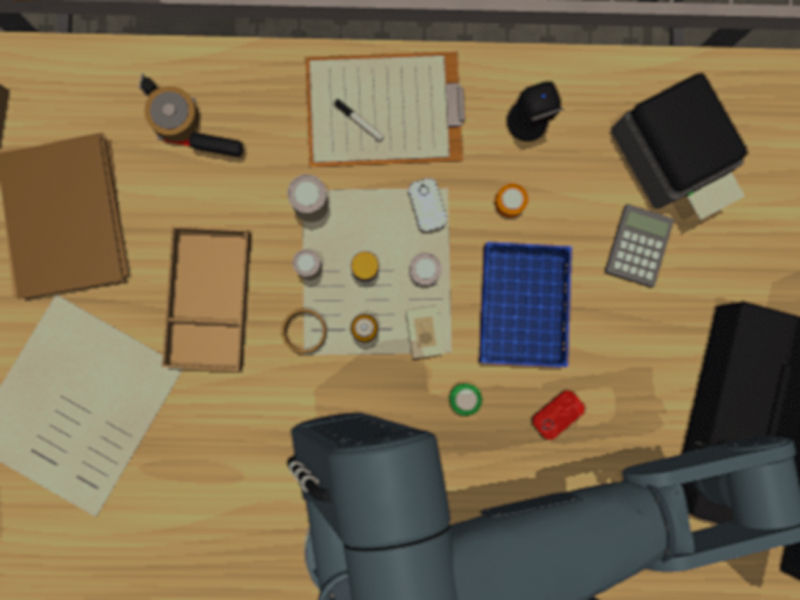

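View pics/scene0b.png

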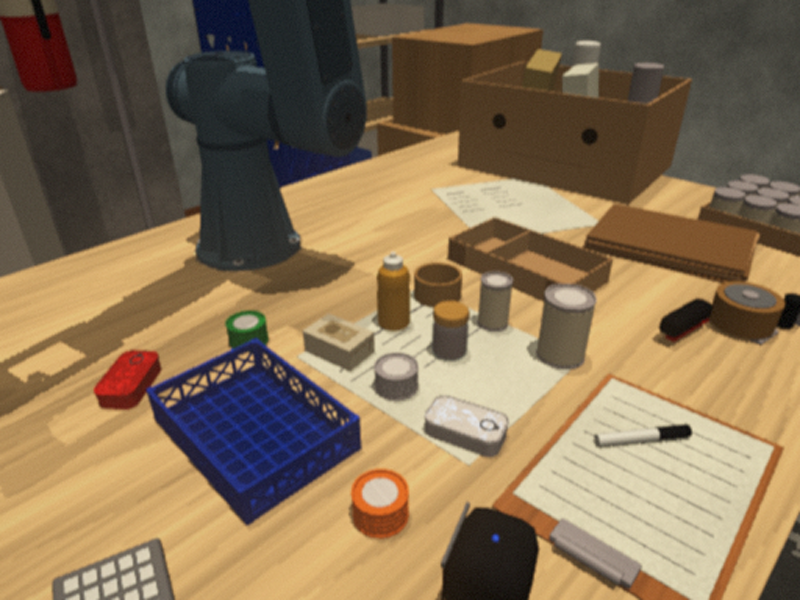

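The top view has up = +x and left = +y. In 800x600 pixels, the candidates are:
- **Low tin:** grey (425,269), orange (512,200) or green (466,399). I take the grey one.
- **Fish tin:** silver (428,205) or red (558,414). I take the silver one.
- **Slim tin:** (307,264), not the big tin at (307,193).
- **Jar:** brass lid (365,265), not the bottle at (365,328).
- **Tea carton:** (424,331), not the notes at (714,197).
- **Targets:** tray (207,300), crate (526,305).

Next is a close crop to check these choices.

```bash
python3 - <<'E'
from h import *
im=cv2.imread('pics/top0.png')
a=cv2.resize(im[105:240,175:305],None,fx=4.4,fy=4.4,interpolation=cv2.INTER_CUBIC)
s=cv2.imread('pics/scene0.png')
cv2.imwrite('pics/c1.png',a)
# tray and crate side by side
b=np.hstack([cv2.resize(im[140:245,95:170],None,fx=5,fy=5,interpolation=cv2.INTER_CUBIC),cv2.resize(im[145:250,300:375],None,fx=5,fy=5,interpolation=cv2.INTER_CUBIC)])
cv2.imwrite('pics/c2.png',b)
E
```

```text
(no output)
```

View pics/c1.png

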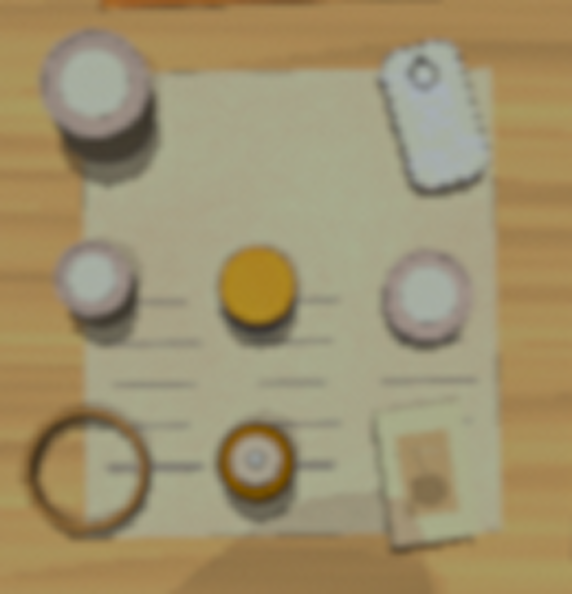

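View pics/c2.png

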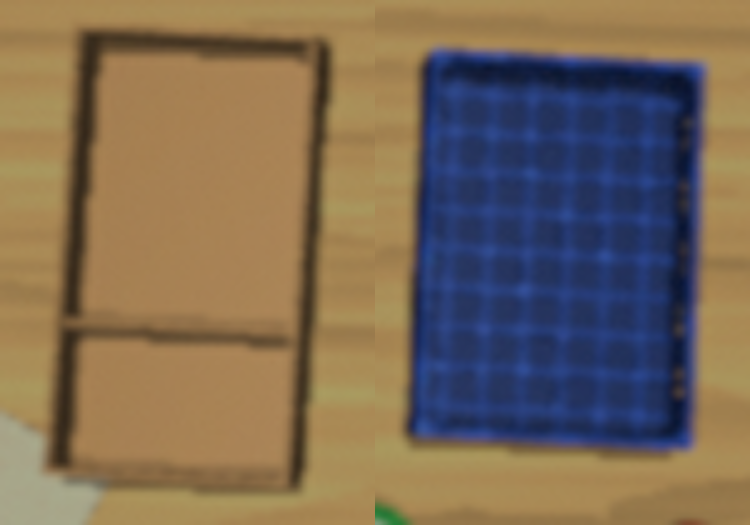

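```bash
python3 - <<'E'
from h import *
c=snap('top'); im=c['img']; K=4
big=cv2.resize(im,None,fx=K,fy=K,interpolation=cv2.INTER_CUBIC)
lab=cv2.cvtColor(big,cv2.COLOR_RGB2LAB).astype(int); hsv=cv2.cvtColor(big,cv2.COLOR_RGB2HSV).astype(int)
def P(u,v,z): return pt(c,(u+.5)/K-.5,(v+.5)/K-.5,z)
def blob(m,box):
    M=np.zeros(m.shape,np.uint8); x0,y0,x1,y1=[int(b*K/1.5625) for b in box]; M[y0:y1,x0:x1]=m[y0:y1,x0:x1]
    M=cv2.morphologyEx(M,cv2.MORPH_OPEN,np.ones((5,5)))
    cs,_=cv2.findContours(M,cv2.RETR_EXTERNAL,cv2.CHAIN_APPROX_NONE); return max(cs,key=cv2.contourArea)
for v,u in ((193,307),(264,307),(265,365),(269,425),(275,440),(225,340),(190,428),(331,424),(345,440),(300,207)): 
    y,x=int(v*K/1.5625),int(u*K/1.5625); print((u,v),lab[y,x],hsv[y,x])
m=((lab[:,:,2]<134)&(lab[:,:,0]>110)).astype(np.uint8)
for n,b,z in(('big',(285,170,335,222),.11),('slim',(290,245,328,283),.088),('low',(405,250,445,290),.04),('fish',(405,175,450,236),.028)):
    k=blob(m,b); r=cv2.minAreaRect(k); (e,_,_)=cv2.fitEllipse(k),0,0
    q=np.array([P(*p,z) for p in cv2.boxPoints(r)]); s=np.linalg.norm(q-np.roll(q,1,0),axis=1)
    print(n,q.mean(0)[:2].round(4),P(*e[0],z)[:2].round(4),s[:2].round(4),np.degrees(np.arctan2(*(q[1]-q[0])[1::-1])).round(1),np.degrees(np.arctan2(*(q[2]-q[1])[1::-1])).round(1))
mj=((hsv[:,:,0]<30)&(hsv[:,:,1]>150)).astype(np.uint8)
mb=((hsv[:,:,0]>105)&(hsv[:,:,0]<130)&(hsv[:,:,1]>120)).astype(np.uint8)
mt=(lab[:,:,0]<90).astype(np.uint8)
for n,mm,b,z in(('jar',mj,(345,245,385,280),.08),('crate',mb,(470,230,585,380),.055),('traydark',mt,(160,222,256,376),.05)):
    k=blob(mm,b); r=cv2.minAreaRect(k); q=np.array([P(*p,z) for p in cv2.boxPoints(r)]); s=np.linalg.norm(q-np.roll(q,1,0),axis=1)
    print(n,q.mean(0)[:2].round(4),s[:2].round(4),np.degrees(np.arctan2(*(q[1]-q[0])[1::-1])).round(1))
# by-eye corners from crops
def c1(x,y,z): return pt(c,175+(x+.5)/4.4-.5,105+(y+.5)/4.4-.5,z)[:2].round(4)
def c2(x,y,z): return pt(c,95+(x+.5)/5-.5,140+(y+.5)/5-.5,z)[:2].round(4)
def c3(x,y,z): return pt(c,300+(x-375+.5)/5-.5,145+(y+.5)/5-.5,z)[:2].round(4)
def rep(n,q):
    q=np.array(q); s=np.linalg.norm(q-np.roll(q,-1,0),axis=1); d=(q[0]+q[1]-q[2]-q[3]); print(n,q.mean(0),s.round(3),np.degrees(np.arctan2(d[1],d[0])))
rep('tea',[c1(378,412,.04),c1(463,396,.04),c1(475,537,.04),c1(393,551,.04)])
rep('tray',[c2(80,30,.05),c2(329,40,.05),c2(298,489,.05),c2(46,470,.05)])
rep('crate',[c3(428,50,.055),c3(705,64,.055),c3(692,448,.055),c3(410,437,.055)])
for n,x,y,z in(('bottle',257,458,.12),('tape',90,470,.048),('jar',258,286,.08),('slim',94,279,.088),('big',97,86,.11),('low',426,293,.04)): print(n,c1(x,y,z))
E
```

```text
(307, 193) [179 123 134] [ 48  19 174]
(307, 264) [179 123 132] [ 54  15 174]
(365, 265) [145 134 182] [ 21 204 170]
(425, 269) [179 124 132] [ 51  15 174]
(440, 275) [156 129 139] [ 19  45 157]
(340, 225) [172 123 143] [ 29  46 167]
(428, 190) [151 124 133] [ 44  19 144]
(424, 331) [142 129 151] [ 20  97 150]
(440, 345) [175 121 145] [ 33  51 170]
(207, 300) [145 137 158] [ 16 128 167]Traceback (most recent call last):
  File "<stdin>", line 14, in <module>
  File "<stdin>", line 9, in blob
ValueError: max() iterable argument is empty
```

```bash
cat > m.py <<'E'
from h import *
c=snap('top'); im=c['img']; K=4
big=cv2.resize(im,None,fx=K,fy=K,interpolation=cv2.INTER_CUBIC)
lab=cv2.cvtColor(big,cv2.COLOR_RGB2LAB).astype(int); hsv=cv2.cvtColor(big,cv2.COLOR_RGB2HSV).astype(int)
def P(u,v,z): return pt(c,(u+.5)/K-.5,(v+.5)/K-.5,z)
def blob(m,box):
    M=np.zeros(m.shape,np.uint8); x0,y0,x1,y1=[int(b*K/1.5625) for b in box]; M[y0:y1,x0:x1]=m[y0:y1,x0:x1]
    M=cv2.morphologyEx(M,cv2.MORPH_OPEN,np.ones((5,5))); M=cv2.morphologyEx(M,cv2.MORPH_CLOSE,np.ones((9,9)))
    cs,_=cv2.findContours(M,cv2.RETR_EXTERNAL,cv2.CHAIN_APPROX_NONE); return max(cs,key=cv2.contourArea)
m=((lab[:,:,2]<140)&(lab[:,:,0]>105)).astype(np.uint8)
mj=((hsv[:,:,0]<30)&(hsv[:,:,1]>150)&(hsv[:,:,2]>110)).astype(np.uint8)
mb=((hsv[:,:,0]>105)&(hsv[:,:,0]<130)&(hsv[:,:,1]>120)).astype(np.uint8)
mt=(lab[:,:,0]<90).astype(np.uint8)
for n,mm,b,z in(('big',m,(285,170,335,222),.11),('slim',m,(290,245,328,283),.088),('low',m,(405,250,445,290),.04),('fish',m,(405,175,450,236),.028),
  ('jar',mj,(345,245,385,285),.08),('crate',mb,(470,230,585,380),.055),('tray',mt,(160,222,256,376),.05)):
    k=blob(mm,b); r=cv2.minAreaRect(k); q=np.array([P(*p,z) for p in cv2.boxPoints(r)]); s=np.linalg.norm(q-np.roll(q,-1,0),axis=1)
    print(n,'rect',q.mean(0)[:2].round(4),'ell',P(*cv2.fitEllipse(k)[0],z)[:2].round(4),s[:2].round(4),np.degrees(np.arctan2(*(q[1]-q[0])[1::-1])).round(1))
def c1(x,y,z): return pt(c,175+(x+.5)/4.4-.5,105+(y+.5)/4.4-.5,z)[:2].round(4)
def c2(x,y,z): return pt(c,95+(x+.5)/5-.5,140+(y+.5)/5-.5,z)[:2].round(4)
def c3(x,y,z): return pt(c,300+(x-375+.5)/5-.5,145+(y+.5)/5-.5,z)[:2].round(4)
def rep(n,q):
    q=np.array(q); s=np.linalg.norm(q-np.roll(q,-1,0),axis=1); d=(q[0]+q[1]-q[2]-q[3]); print(n,q.mean(0).round(4),s.round(3),np.degrees(np.arctan2(d[1],d[0])).round(1))
rep('tea',[c1(378,412,.04),c1(463,396,.04),c1(475,537,.04),c1(393,551,.04)])
rep('fish',[c1(380,52,.028),c1(455,35,.028),c1(490,178,.028),c1(415,193,.028)])
rep('tray',[c2(80,30,.05),c2(329,40,.05),c2(298,489,.05),c2(46,470,.05)])
rep('crate',[c3(428,50,.055),c3(705,64,.055),c3(692,448,.055),c3(410,437,.055)])
for n,x,y,z in(('bottle',257,458,.12),('tape',90,470,.048),('jar',258,286,.08),('slim',94,279,.088),('big',97,86,.11),('low',426,293,.04)): print(n,c1(x,y,z))
E
python3 m.py
```

```text
big rect [0.6928 0.1134] ell [0.6923 0.1128] [0.0707 0.073 ] -58.1
slim rect [0.5625 0.1125] ell [0.5624 0.1121] [0.0514 0.0515] -51.7
low rect [ 0.5598 -0.12  ] ell [ 0.5586 -0.1197] [0.0663 0.0657] -17.6
fish rect [ 0.6902 -0.1243] ell [ 0.6902 -0.1241] [0.0653 0.1099] -72.1
jar rect [5.598e-01 4.000e-04] ell [5.594e-01 4.000e-04] [0.0487 0.0513] -89.0
crate rect [ 0.4906 -0.3193] ell [ 0.4897 -0.3179] [0.2379 0.1726] -2.2
tray rect [0.4943 0.3165] ell [0.6637 0.399 ] [0.2722 0.1391] -1.9
tea [ 0.4327 -0.1212] [0.061 0.1   0.059 0.099] 6.1
fish [ 0.6924 -0.1249] [0.056 0.107 0.055 0.106] 14.3
tray [0.4923 0.3102] [0.154 0.278 0.154 0.272] -2.3
crate [ 0.4908 -0.32  ] [0.173 0.239 0.174 0.24 ] -2.3
bottle [ 0.439  -0.0017]
tape [0.4315 0.1159]
jar [0.5595 0.    ]
slim [0.5615 0.1126]
big [0.6913 0.1117]
low [ 0.5612 -0.119 ]
```

```bash
cat > go.py <<'E'
import sys
from bench import ctrl; import numpy as np
from scipy.spatial.transform import Rotation as R
o=ctrl.get_obs(); q=o['eef_rot']; A=R.from_quat([q[1],q[2],q[3],q[0]]).as_matrix()
th=np.degrees(np.arctan2(A[1,0],A[0,0])); print('t',o['time_s'],'pos',o['eef_pos'].round(4),'th',th.round(1),'tilt',np.degrees(np.arccos(-A[2,2])).round(2),'F',o['wrist_force'].round(1),'op',round(o['opening'],3),'q6',o['q'][5].round(2))
for a in sys.argv[1:]:
    x,y,z,t=map(float,a.split(',')); d=np.array([x,y,z])-o['eef_pos']; r=np.radians(t)
    print(a,'roll',round(th-t,1),'after roll: x %.2f y %.2f z %.2f cm'%tuple(100*np.array([d[0]*np.cos(r)+d[1]*np.sin(r),d[0]*np.sin(r)-d[1]*np.cos(r),-d[2]])))
E
python3 go.py .690,-.1245,.33,-74
```

```text
t 0.2 pos [ 0.218  -0.5319  0.4041] th -67.7 tilt 0.06 F [-0.  -0.2 -0. ] op 1.0 q6 -0.21
.690,-.1245,.33,-74 roll 6.3 after roll: x -26.15 y -56.61 z 7.41 cm
```

Request:
{"api": "move_arm", "payload": {"moves": [{"roll": 6.3},{"x": -2.4,"y": -5.1},{"x": -2.4,"y": -5.1},{"x": -2.4,"y": -5.1},{"x": -2.4,"y": -5.1}]}}

```text
validation failed for argument at $.mo...
```

Request:
{"api": "move_arm", "payload": {"moves": [{"x": -2.4,"y": -5.1},{"x": -2.4,"y": -5.1},{"x": -2.4,"y": -5.1},{"x": -2.4,"y": -5.1},{"x": -2.4,"y": -5.1}]}}

```text
validation failed for argument at $.mo...
```

```bash
python3 go.py .690,-.1245,.25,-74
```

```text
t 0.2 pos [ 0.218  -0.5319  0.4041] th -67.7 tilt 0.06 F [-0.  -0.2 -0. ] op 1.0 q6 -0.21
.690,-.1245,.25,-74 roll 6.3 after roll: x -26.15 y -56.61 z 15.41 cm
```

All fields appear to be required, so I'll fill them in.

Request:
{"api": "move_arm", "payload": {"moves": [{"gripper": 100,"x": 0,"y": 0,"z": 0,"roll": 6.3},{"gripper": 100,"x": -2.4,"y": -5.1,"z": 0,"roll": 0},{"gripper": 100,"x": -2.4,"y": -5.1,"z": 0,"roll": 0},{"gripper": 100,"x": -2.4,"y": -5.1,"z": 0,"roll": 0},{"gripper": 100,"x": -2.4,"y": -5.1,"z": 0,"roll": 0}]}}

```text
time_s: 0.82
eef_pos: [0.3888, -0.3823, 0.4046]
eef_rot: [-0.0, 0.798, -0.602, 0.0]
wrist_force: [0.5, -0.3, -0.1]
opening: 1.0
```

Request:
{"api": "move_arm", "payload": {"moves": [{"gripper": 100,"x": -2.4,"y": -5.1,"z": 0,"roll": 0},{"gripper": 100,"x": -2.4,"y": -5.1,"z": 0,"roll": 0},{"gripper": 100,"x": -2.4,"y": -5.1,"z": 0,"roll": 0},{"gripper": 100,"x": -2.4,"y": -5.1,"z": 0,"roll": 0},{"gripper": 100,"x": -2.4,"y": -5.1,"z": 0,"roll": 0}]}}

```text
time_s: 1.45
eef_pos: [0.601, -0.1966, 0.4045]
eef_rot: [0.0, 0.799, -0.602, -0.0]
wrist_force: [0.3, -0.5, -0.4]
opening: 0.995
```

```bash
python3 go.py .690,-.1245,.25,-74
```

```text
t 1.45 pos [ 0.601  -0.1966  0.4045] th -74.0 tilt 0.01 F [ 0.3 -0.5 -0.4] op 0.995 q6 0.79
.690,-.1245,.25,-74 roll -0.0 after roll: x -4.48 y -10.54 z 15.45 cm
```

Request:
{"api": "move_arm", "payload": {"moves": [{"gripper": 100,"x": -2.3,"y": -5.2,"z": 0,"roll": 0},{"gripper": 100,"x": -2.2,"y": -5.3,"z": 3,"roll": 0},{"gripper": 100,"x": 0,"y": 0,"z": 6,"roll": 0},{"gripper": 100,"x": 0,"y": 0,"z": 6,"roll": 0},{"gripper": 100,"x": 0,"y": 0,"z": 0,"roll": 0}]}}

```text
time_s: 2.08
eef_pos: [0.6841, -0.126, 0.2487]
eef_rot: [0.002, 0.799, -0.602, -0.006]
wrist_force: [0.6, -0.8, -0.9]
opening: 1.002
```

```bash
python3 go.py .690,-.1245,.179,-74; python3 - <<'E'
from h import *
a=snap('scene')['img'][:,:,::-1]; cv2.imwrite('pics/s1.png',cv2.resize(a[200:320,220:400],None,fx=4,fy=4,interpolation=cv2.INTER_CUBIC))
E
```

```text
t 2.075 pos [ 0.6841 -0.126   0.2487] th -74.0 tilt 0.77 F [ 0.6 -0.8 -0.9] op 1.002 q6 0.94
.690,-.1245,.179,-74 roll -0.0 after roll: x 0.02 y -0.61 z 6.97 cm
```

View pics/s1.png

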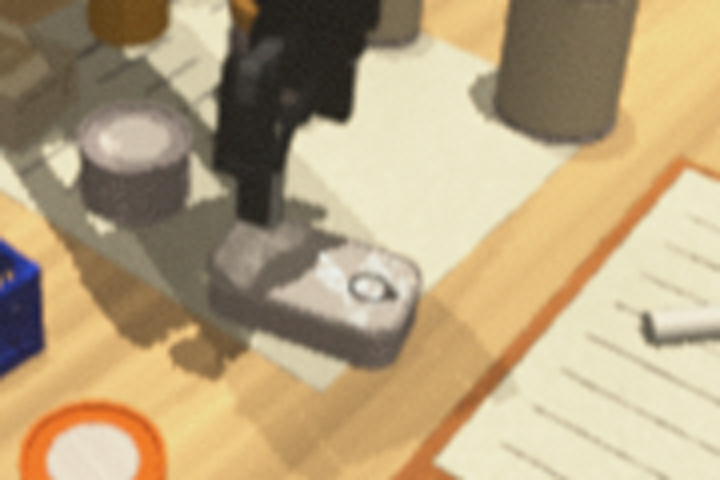

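The gripper is above and behind the fish tin at (315,290), with the fingers aligned across it. I'll continue down after it settles.

Request:
{"api": "move_arm", "payload": {"moves": [{"gripper": 100,"x": 0,"y": -0.3,"z": 2,"roll": 0},{"gripper": 100,"x": 0,"y": 0,"z": 2,"roll": 0},{"gripper": 100,"x": 0,"y": 0,"z": 0,"roll": 0}]}}

```text
time_s: 2.5
eef_pos: [0.6889, -0.1262, 0.2141]
eef_rot: [0.0, 0.798, -0.602, -0.001]
wrist_force: [-0.5, -0.7, -0.6]
opening: 0.999
```

```bash
python3 go.py .690,-.1245,.179,-74
```

```text
t 2.5 pos [ 0.6889 -0.1262  0.2141] th -74.0 tilt 0.17 F [-0.5 -0.7 -0.6] op 0.999 q6 0.94
.690,-.1245,.179,-74 roll -0.0 after roll: x -0.13 y -0.15 z 3.51 cm
```

Request:
{"api": "move_arm", "payload": {"moves": [{"gripper": 100,"x": -0.1,"y": -0.1,"z": 1.5,"roll": 0},{"gripper": 100,"x": 0,"y": 0,"z": 1.4,"roll": 0},{"gripper": 100,"x": 0,"y": 0,"z": 0,"roll": 0},{"gripper": 100,"x": 0,"y": 0,"z": 0,"roll": 0}]}}

```text
time_s: 3.0
eef_pos: [0.6905, -0.1251, 0.1867]
eef_rot: [-0.0, 0.799, -0.602, 0.0]
wrist_force: [-0.0, 0.5, 1.0]
opening: 1.0
```

```bash
python3 go.py .690,-.1245,.179,-74
```

```text
t 3.0 pos [ 0.6905 -0.1251  0.1867] th -74.0 tilt 0.0 F [-0.   0.5  1. ] op 1.0 q6 0.94
.690,-.1245,.179,-74 roll -0.0 after roll: x -0.07 y 0.03 z 0.77 cm
```

Request:
{"api": "move_arm", "payload": {"moves": [{"gripper": 100,"x": 0,"y": 0,"z": 0.7,"roll": 0},{"gripper": 100,"x": 0,"y": 0,"z": 0,"roll": 0},{"gripper": 0,"x": 0,"y": 0,"z": 0,"roll": 0},{"gripper": 0,"x": 0,"y": 0,"z": 0,"roll": 0},{"gripper": 0,"x": 0,"y": 0,"z": 0,"roll": 0}]}}

```text
time_s: 3.62
eef_pos: [0.6906, -0.1252, 0.1803]
eef_rot: [-0.0, 0.799, -0.602, 0.0]
wrist_force: [0.5, 0.7, 3.3]
opening: 0.687
```

Request:
{"api": "move_arm", "payload": {"moves": [{"gripper": 0,"x": 0,"y": 0,"z": 0,"roll": 0},{"gripper": 0,"x": 0,"y": 0,"z": 0,"roll": 0},{"gripper": 0,"x": 0,"y": 0,"z": 0,"roll": 0},{"gripper": 0,"x": 0,"y": 0,"z": 0,"roll": 0}]}}

```text
time_s: 4.12
eef_pos: [0.6907, -0.1252, 0.1803]
eef_rot: [-0.0, 0.799, -0.602, 0.001]
wrist_force: [0.7, 0.2, 4.3]
opening: 0.687
```

```bash
python3 go.py .4907,-.3195,.30,-92.3
```

```text
t 4.125 pos [ 0.6907 -0.1252  0.1803] th -74.0 tilt 0.06 F [0.7 0.2 4.3] op 0.687 q6 0.94
.4907,-.3195,.30,-92.3 roll 18.3 after roll: x 20.21 y 19.20 z -11.97 cm
```

Request:
{"api": "move_arm", "payload": {"moves": [{"gripper": 0,"x": 0,"y": 0,"z": -3,"roll": 0},{"gripper": 0,"x": 0,"y": 0,"z": -5,"roll": 0},{"gripper": 0,"x": 0,"y": 0,"z": -5,"roll": 0},{"gripper": 0,"x": 0,"y": 0,"z": 0,"roll": 9.2},{"gripper": 0,"x": 0,"y": 0,"z": 0,"roll": 9.1}]}}

```text
time_s: 4.75
eef_pos: [0.6901, -0.125, 0.3096]
eef_rot: [-0.0, -0.691, 0.723, 0.0]
wrist_force: [-0.8, 0.3, -3.0]
opening: 0.683
```

Request:
{"api": "move_arm", "payload": {"moves": [{"gripper": 0,"x": 2,"y": 1.9,"z": 0,"roll": 0},{"gripper": 0,"x": 4,"y": 3.8,"z": 0,"roll": 0},{"gripper": 0,"x": 4,"y": 3.8,"z": 0,"roll": 0},{"gripper": 0,"x": 4,"y": 3.8,"z": 0,"roll": 0},{"gripper": 0,"x": 4,"y": 3.8,"z": 0,"roll": 0}]}}

```text
time_s: 5.38
eef_pos: [0.5104, -0.2987, 0.3086]
eef_rot: [-0.0, -0.693, 0.721, 0.001]
wrist_force: [0.2, -0.3, -1.3]
opening: 0.685
```

Request:
{"api": "move_arm", "payload": {"moves": [{"gripper": 0,"x": 2.2,"y": 2.1,"z": 0,"roll": 0},{"gripper": 0,"x": 0,"y": 0,"z": 0,"roll": 0},{"gripper": 0,"x": 0,"y": 0,"z": 0,"roll": 0}]}}

```text
time_s: 5.75
eef_pos: [0.4904, -0.3187, 0.3091]
eef_rot: [0.0, -0.693, 0.721, 0.001]
wrist_force: [0.2, 0.4, -1.3]
opening: 0.689
```

```bash
python3 go.py .4907,-.3195,.187,-92.3
```

```text
t 5.75 pos [ 0.4904 -0.3187  0.3091] th -92.3 tilt 0.08 F [ 0.2  0.4 -1.3] op 0.689 q6 0.83
.4907,-.3195,.187,-92.3 roll -0.0 after roll: x 0.08 y -0.03 z 12.21 cm
```

Request:
{"api": "move_arm", "payload": {"moves": [{"gripper": 0,"x": 0.1,"y": 0,"z": 4,"roll": 0},{"gripper": 0,"x": 0,"y": 0,"z": 4,"roll": 0},{"gripper": 0,"x": 0,"y": 0,"z": 3,"roll": 0},{"gripper": 0,"x": 0,"y": 0,"z": 0.9,"roll": 0},{"gripper": 0,"x": 0,"y": 0,"z": 0,"roll": 0}]}}

```text
time_s: 6.38
eef_pos: [0.4908, -0.3195, 0.1905]
eef_rot: [0.0, -0.693, 0.721, 0.0]
wrist_force: [-0.2, 0.4, -2.3]
opening: 0.687
```

Request:
{"api": "move_arm", "payload": {"moves": [{"gripper": 0,"x": 0,"y": 0,"z": 0.3,"roll": 0},{"gripper": 0,"x": 0,"y": 0,"z": 0,"roll": 0},{"gripper": 0,"x": 0,"y": 0,"z": 0,"roll": 0}]}}

```text
time_s: 6.75
eef_pos: [0.4905, -0.3204, 0.1886]
eef_rot: [0.0, -0.693, 0.721, -0.001]
wrist_force: [-0.5, 0.7, -1.6]
opening: 0.681
```

Request:
{"api": "move_arm", "payload": {"moves": [{"gripper": 0,"x": 0,"y": 0,"z": 0.3,"roll": 0},{"gripper": 0,"x": 0,"y": 0,"z": 0,"roll": 0},{"gripper": 0,"x": 0,"y": 0,"z": 0.1,"roll": 0},{"gripper": 0,"x": 0,"y": 0,"z": 0,"roll": 0}]}}

```text
time_s: 7.25
eef_pos: [0.4903, -0.3202, 0.1843]
eef_rot: [-0.0, -0.693, 0.721, 0.0]
wrist_force: [-2.6, 1.2, 5.0]
opening: 0.684
```

Contact is at the expected height. I'll release and rise, then head for the tea carton.

Request:
{"api": "move_arm", "payload": {"moves": [{"gripper": 100,"x": 0,"y": 0,"z": 0,"roll": 0},{"gripper": 100,"x": 0,"y": 0,"z": 0,"roll": 0},{"gripper": 100,"x": 0,"y": 0,"z": 0,"roll": 0},{"gripper": 100,"x": 0,"y": 0,"z": -3,"roll": 0},{"gripper": 100,"x": 0,"y": 0,"z": -5,"roll": 0}]}}

```text
time_s: 7.88
eef_pos: [0.4896, -0.3195, 0.2625]
eef_rot: [-0.0, -0.693, 0.721, 0.002]
wrist_force: [1.3, -0.8, 0.7]
opening: 1.002
```

Request:
{"api": "move_arm", "payload": {"moves": [{"gripper": 100,"x": 0,"y": 0,"z": -4,"roll": 0},{"gripper": 100,"x": -4,"y": 0,"z": 0,"roll": -9.3},{"gripper": 100,"x": -5,"y": 0,"z": 0,"roll": 0},{"gripper": 100,"x": -5,"y": 0,"z": 0,"roll": 0},{"gripper": 100,"x": -5,"y": 0,"z": 0,"roll": 0}]}}

```text
time_s: 8.5
eef_pos: [0.4733, -0.1299, 0.3038]
eef_rot: [-0.0, 0.749, -0.663, 0.0]
wrist_force: [0.4, 0.6, -0.3]
opening: 0.998
```

```bash
python3 go.py .4327,-.1212,.189,-83;  python3 - <<'E'
from h import *
c=snap('top','t2.png'); a=c['img'][:,:,::-1]
cv2.imwrite('pics/t2c.png',cv2.resize(a[145:250,250:375],None,fx=6,fy=5.6,interpolation=cv2.INTER_CUBIC))
s=snap('scene')['img'][:,:,::-1]; cv2.imwrite('pics/s2.png',cv2.resize(s[170:340,80:290],None,fx=3.5,fy=3.5,interpolation=cv2.INTER_CUBIC))
E
```

```text
t 8.5 pos [ 0.4733 -0.1299  0.3038] th -83.0 tilt 0.03 F [ 0.4  0.6 -0.3] op 0.998 q6 0.94
.4327,-.1212,.189,-83 roll -0.0 after roll: x -1.36 y 3.93 z 11.48 cm
```

View pics/t2c.png

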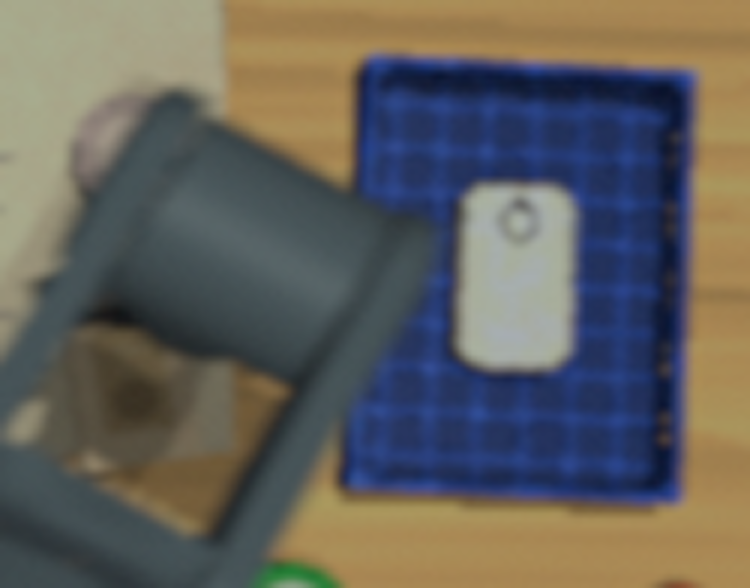

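The fish tin lies flat in the crate at crop pixel (518,277), parallel to the walls. I'll measure it and descend on the carton.

```bash
python3 - <<'E'
from h import *
im=cv2.imread('pics/t2.png'); c=ctrl.camera('top'); K=4
big=cv2.resize(im,None,fx=K,fy=K,interpolation=cv2.INTER_CUBIC); g=big.astype(int)
m=((g[:,:,2]>100)).astype(np.uint8); M=np.zeros_like(m); M[174*K:216*K,320*K:350*K]=m[174*K:216*K,320*K:350*K]
k=max(cv2.findContours(M,0,1)[0],key=cv2.contourArea); r=cv2.minAreaRect(k)
q=np.array([pt(c,(a+.5)/K-.5,(b+.5)/K-.5,.032) for a,b in cv2.boxPoints(r)]); print(q.mean(0),np.linalg.norm(q-np.roll(q,-1,0),axis=1)[:2],np.degrees(np.arctan2(*(q[1]-q[0])[1::-1])))
E
```

```text
[ 0.49357179 -0.32207018  0.032     ] [0.1051586  0.06258835] -0.8148469332308154
```

Request:
{"api": "move_arm", "payload": {"moves": [{"gripper": 100,"x": -1.4,"y": 3.9,"z": 0,"roll": 0},{"gripper": 100,"x": 0,"y": 0,"z": 3,"roll": 0},{"gripper": 100,"x": 0,"y": 0,"z": 3,"roll": 0},{"gripper": 100,"x": 0,"y": 0,"z": 0,"roll": 0},{"gripper": 100,"x": 0,"y": 0,"z": 0,"roll": 0}]}}

```text
time_s: 9.28
eef_pos: [0.4339, -0.123, 0.2446]
eef_rot: [-0.0, 0.749, -0.663, 0.001]
wrist_force: [-1.4, 0.2, 0.1]
opening: 1.0
```

```bash
python3 go.py .4327,-.1212,.189,-83;  python3 - <<'E'
from h import *
s=snap('scene')['img'][:,:,::-1]; cv2.imwrite('pics/s2.png',cv2.resize(s[170:300,170:350],None,fx=4,fy=4,interpolation=cv2.INTER_CUBIC))
E
```

```text
t 9.275 pos [ 0.4339 -0.123   0.2446] th -83.1 tilt 0.06 F [-1.4  0.2  0.1] op 1.0 q6 0.91
.4327,-.1212,.189,-83 roll -0.1 after roll: x -0.19 y 0.10 z 5.56 cm
```

View pics/s2.png

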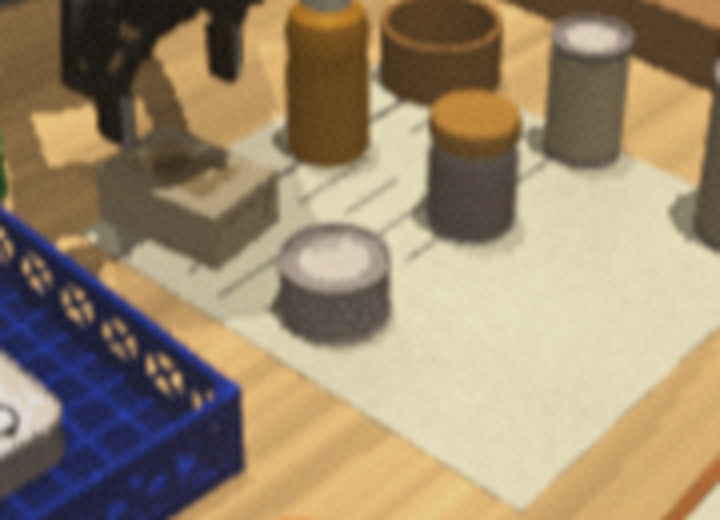

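The fingers straddle the carton, which is at pixel (190,200). I'll descend and grip.

Request:
{"api": "move_arm", "payload": {"moves": [{"gripper": 100,"x": -0.2,"y": 0.1,"z": 2,"roll": 0},{"gripper": 100,"x": 0,"y": 0,"z": 2,"roll": 0},{"gripper": 100,"x": 0,"y": 0,"z": 1.5,"roll": 0},{"gripper": 100,"x": 0,"y": 0,"z": 0,"roll": 0},{"gripper": 0,"x": 0,"y": 0,"z": 0,"roll": 0}]}}

```text
time_s: 9.95
eef_pos: [0.4325, -0.1206, 0.1894]
eef_rot: [-0.0, 0.749, -0.663, 0.001]
wrist_force: [0.1, -0.1, -0.5]
opening: 0.823
```

Request:
{"api": "move_arm", "payload": {"moves": [{"gripper": 0,"x": 0,"y": 0,"z": 0,"roll": 0},{"gripper": 0,"x": 0,"y": 0,"z": 0,"roll": 0},{"gripper": 0,"x": 0,"y": 0,"z": 0,"roll": 0},{"gripper": 0,"x": 0,"y": 0,"z": 0,"roll": 0}]}}

```text
time_s: 10.45
eef_pos: [0.4327, -0.1206, 0.1899]
eef_rot: [-0.0, 0.749, -0.663, 0.001]
wrist_force: [-0.2, -0.6, 5.1]
opening: 0.715
```

```bash
python3 go.py .492,-.321,.33,-92
```

```text
t 10.45 pos [ 0.4327 -0.1206  0.1899] th -83.0 tilt 0.12 F [-0.2 -0.6  5.1] op 0.715 q6 0.91
.492,-.321,.33,-92 roll 9.0 after roll: x 19.82 y -6.63 z -14.01 cm
```

Request:
{"api": "move_arm", "payload": {"moves": [{"gripper": 0,"x": 0,"y": 0,"z": -3,"roll": 0},{"gripper": 0,"x": 0,"y": 0,"z": -5,"roll": 0},{"gripper": 0,"x": 0,"y": 0,"z": -5,"roll": 0},{"gripper": 0,"x": 0,"y": 0,"z": 0,"roll": 9},{"gripper": 0,"x": 3,"y": -1,"z": 0,"roll": 0}]}}

```text
time_s: 11.08
eef_pos: [0.4409, -0.1497, 0.3201]
eef_rot: [0.0, -0.695, 0.719, -0.001]
wrist_force: [-0.2, 0.3, -0.5]
opening: 0.705
```

Request:
{"api": "move_arm", "payload": {"moves": [{"gripper": 0,"x": 5,"y": -1.7,"z": 0,"roll": 0},{"gripper": 0,"x": 5,"y": -1.7,"z": 0,"roll": 0},{"gripper": 0,"x": 5,"y": -1.7,"z": 0,"roll": 0},{"gripper": 0,"x": 1.8,"y": -0.5,"z": 0,"roll": 0},{"gripper": 0,"x": 0,"y": 0,"z": 0,"roll": 0}]}}

```text
time_s: 11.7
eef_pos: [0.4908, -0.3211, 0.3186]
eef_rot: [0.0, -0.694, 0.72, 0.0]
wrist_force: [-0.3, 0.9, -0.3]
opening: 0.712
```

```bash
python3 go.py .492,-.321,.224,-92; python3 - <<'E'
from h import *
s=snap('scene')['img'][:,:,::-1]; cv2.imwrite('pics/s3.png',cv2.resize(s[180:330,80:260],None,fx=4,fy=4,interpolation=cv2.INTER_CUBIC))
E
```

```text
t 11.7 pos [ 0.4908 -0.3211  0.3186] th -92.1 tilt 0.03 F [-0.3  0.9 -0.3] op 0.712 q6 0.83
.492,-.321,.224,-92 roll -0.1 after roll: x -0.01 y -0.12 z 9.46 cm
```

View pics/s3.png

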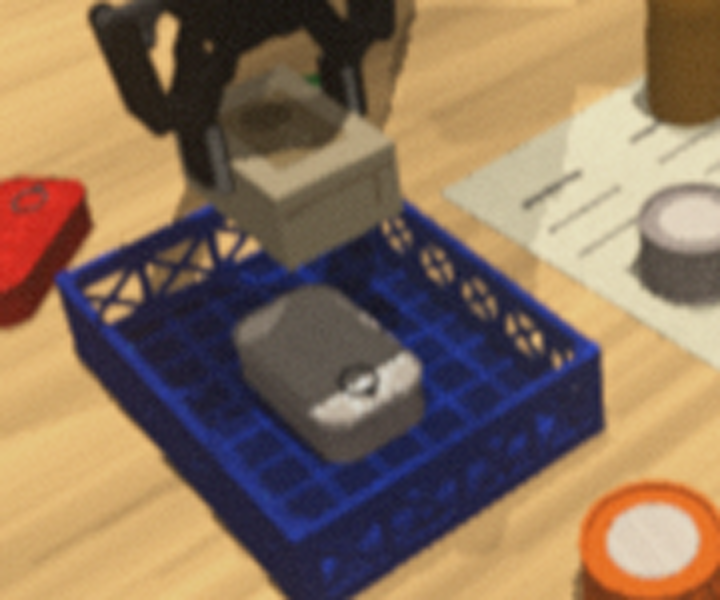

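The carton is held level above the fish tin, which is at pixel (330,375). I'll lower it.

Request:
{"api": "move_arm", "payload": {"moves": [{"gripper": 0,"x": 0,"y": -0.1,"z": 3,"roll": 0},{"gripper": 0,"x": 0,"y": 0,"z": 3,"roll": 0},{"gripper": 0,"x": 0,"y": 0,"z": 2.5,"roll": 0},{"gripper": 0,"x": 0,"y": 0,"z": 0.7,"roll": 0},{"gripper": 0,"x": 0,"y": 0,"z": 0,"roll": 0}]}}

```text
time_s: 12.38
eef_pos: [0.4921, -0.3195, 0.227]
eef_rot: [0.0, -0.695, 0.719, 0.0]
wrist_force: [-0.3, 0.2, -0.9]
opening: 0.711
```

Request:
{"api": "move_arm", "payload": {"moves": [{"gripper": 0,"x": 0,"y": 0,"z": 0.1,"roll": 0},{"gripper": 0,"x": 0,"y": 0,"z": 0,"roll": 0}]}}

```text
time_s: 12.62
eef_pos: [0.4923, -0.3207, 0.2268]
eef_rot: [0.0, -0.695, 0.719, -0.001]
wrist_force: [-0.9, 0.1, -0.7]
opening: 0.714
```

Request:
{"api": "move_arm", "payload": {"moves": [{"gripper": 0,"x": 0,"y": 0,"z": 0.3,"roll": 0},{"gripper": 0,"x": 0,"y": 0,"z": 0,"roll": 0},{"gripper": 0,"x": 0,"y": 0,"z": 0.1,"roll": 0},{"gripper": 0,"x": 0,"y": 0,"z": 0,"roll": 0}]}}

```text
time_s: 13.12
eef_pos: [0.492, -0.3206, 0.222]
eef_rot: [-0.0, -0.694, 0.719, -0.0]
wrist_force: [-1.4, 1.0, 2.7]
opening: 0.709
```

Contact is at .222 as predicted. I'll release, rise and go to the low tin at (.560,-.1195).

Request:
{"api": "move_arm", "payload": {"moves": [{"gripper": 90,"x": 0,"y": 0,"z": 0,"roll": 0},{"gripper": 90,"x": 0,"y": 0,"z": 0,"roll": 0},{"gripper": 90,"x": 0,"y": 0,"z": 0,"roll": 0},{"gripper": 95,"x": 0,"y": 0,"z": -3,"roll": 0},{"gripper": 100,"x": 0,"y": 0,"z": -5,"roll": 0}]}}

```text
time_s: 13.75
eef_pos: [0.4913, -0.3199, 0.3004]
eef_rot: [-0.0, -0.694, 0.72, 0.002]
wrist_force: [0.5, -1.0, 1.1]
opening: 1.002
```

Request:
{"api": "move_arm", "payload": {"moves": [{"gripper": 100,"x": -3,"y": -1,"z": 0,"roll": 0},{"gripper": 100,"x": -5,"y": -2,"z": 0,"roll": 0},{"gripper": 100,"x": -5,"y": -2,"z": 0,"roll": 0},{"gripper": 100,"x": -5,"y": -2,"z": 0,"roll": 0},{"gripper": 100,"x": -2,"y": 0,"z": 0,"roll": 0}]}}

```text
time_s: 14.38
eef_pos: [0.5698, -0.1205, 0.3018]
eef_rot: [0.0, -0.696, 0.718, -0.0]
wrist_force: [0.9, 0.2, 0.5]
opening: 0.998
```

```bash
python3 go.py .560,-.1195,.18,-92.2; python3 - <<'E'
from h import *
s=snap('scene')['img'][:,:,::-1];t=snap('top','t3.png')['img'][:,:,::-1]
cv2.imwrite('pics/s4.png',np.hstack([cv2.resize(s[200:330,90:240],(400,400),interpolation=cv2.INTER_CUBIC),cv2.resize(t[150:240,300:375],(330,400),interpolation=cv2.INTER_CUBIC)]))
E
```

```text
t 14.375 pos [ 0.5698 -0.1205  0.3018] th -91.9 tilt 0.03 F [0.9 0.2 0.5] op 0.998 q6 1.19
.560,-.1195,.18,-92.2 roll 0.3 after roll: x -0.06 y 0.98 z 12.18 cm
```

View pics/s4.png

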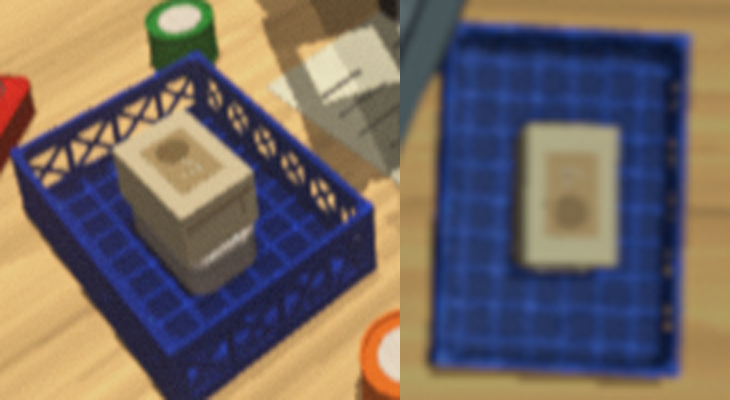

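The carton sits squarely on the fish tin (right-hand crop, (571,196)). Now the low tin.

```bash
python3 - <<'E'
from h import *
c=ctrl.camera('top'); print(pt(c,338.6,193.7,.072))
E
```

```text
[ 0.49164135 -0.32341891  0.072     ]
```

Request:
{"api": "move_arm", "payload": {"moves": [{"gripper": 100,"x": 0,"y": 1,"z": 2,"roll": 0.3},{"gripper": 100,"x": 0,"y": 0,"z": 4,"roll": 0},{"gripper": 100,"x": 0,"y": 0,"z": 3,"roll": 0},{"gripper": 100,"x": 0,"y": 0,"z": 0,"roll": 0},{"gripper": 100,"x": 0,"y": 0,"z": 0,"roll": 0}]}}

```text
time_s: 15.15
eef_pos: [0.5594, -0.1241, 0.2128]
eef_rot: [0.0, -0.692, 0.722, -0.001]
wrist_force: [0.1, -0.3, 0.4]
opening: 1.002
```

```bash
python3 go.py .560,-.1195,.182,-92.2
```

```text
t 15.15 pos [ 0.5594 -0.1241  0.2128] th -92.4 tilt 0.08 F [ 0.1 -0.3  0.4] op 1.002 q6 1.19
.560,-.1195,.182,-92.2 roll -0.2 after roll: x -0.46 y -0.04 z 3.08 cm
```

Request:
{"api": "move_arm", "payload": {"moves": [{"gripper": 100,"x": -0.4,"y": 0,"z": 0,"roll": 0},{"gripper": 100,"x": 0,"y": 0,"z": 1.5,"roll": 0},{"gripper": 100,"x": 0,"y": 0,"z": 1.5,"roll": 0},{"gripper": 100,"x": 0,"y": 0,"z": 0,"roll": 0},{"gripper": 0,"x": 0,"y": 0,"z": 0,"roll": 0}]}}

```text
time_s: 15.78
eef_pos: [0.5592, -0.1187, 0.1814]
eef_rot: [-0.0, -0.693, 0.721, 0.0]
wrist_force: [0.9, 0.2, -0.2]
opening: 0.816
```

Request:
{"api": "move_arm", "payload": {"moves": [{"gripper": 0,"x": 0,"y": 0,"z": 0,"roll": 0},{"gripper": 0,"x": 0,"y": 0,"z": 0,"roll": 0},{"gripper": 0,"x": 0,"y": 0,"z": 0,"roll": 0},{"gripper": 0,"x": 0,"y": 0,"z": 0,"roll": 0}]}}

```text
time_s: 16.27
eef_pos: [0.5595, -0.1189, 0.1822]
eef_rot: [0.0, -0.693, 0.721, -0.0]
wrist_force: [-0.2, 0.4, 2.9]
opening: 0.744
```

```bash
python3 - <<'E'
import numpy as np
a=np.radians(-2.2)
for n,x in(('low',.005),('slim',.088),('jar',-.092)): print(n,.493+x*np.cos(a),.312+x*np.sin(a))
E
python3 go.py .498,.312,.34,-92.2
```

```text
low 0.4979963145820531 0.3118080609545624
slim 0.5809351366441347 0.30862187280029824
jar 0.4010678116902229 0.31553167843605184
t 16.275 pos [ 0.5595 -0.1189  0.1822] th -92.3 tilt 0.06 F [-0.2  0.4  2.9] op 0.744 q6 1.19
.498,.312,.34,-92.2 roll -0.1 after roll: x -42.82 y 7.80 z -15.78 cm
```

Request:
{"api": "move_arm", "payload": {"moves": [{"gripper": 0,"x": 0,"y": 0,"z": -3,"roll": 0},{"gripper": 0,"x": 0,"y": 0,"z": -5,"roll": 0},{"gripper": 0,"x": 0,"y": 0,"z": -5,"roll": 0},{"gripper": 0,"x": 0,"y": 0,"z": -3,"roll": 0},{"gripper": 0,"x": -3,"y": 0.6,"z": 0,"roll": 0}]}}

```text
time_s: 16.9
eef_pos: [0.5554, -0.0899, 0.3449]
eef_rot: [0.001, -0.692, 0.722, -0.003]
wrist_force: [-0.4, 0.2, -2.0]
opening: 0.74
```

Request:
{"api": "move_arm", "payload": {"moves": [{"gripper": 0,"x": -5,"y": 0.9,"z": 0,"roll": 0},{"gripper": 0,"x": -5,"y": 0.9,"z": 0,"roll": 0},{"gripper": 0,"x": -5,"y": 0.9,"z": 0,"roll": 0},{"gripper": 0,"x": -5,"y": 0.9,"z": 0,"roll": 0},{"gripper": 0,"x": -5,"y": 0.9,"z": 0,"roll": 0}]}}

```text
time_s: 17.52
eef_pos: [0.5188, 0.1646, 0.3413]
eef_rot: [-0.0, -0.693, 0.721, 0.0]
wrist_force: [0.2, -0.1, -2.0]
opening: 0.742
```

Request:
{"api": "move_arm", "payload": {"moves": [{"gripper": 0,"x": -5,"y": 0.9,"z": 0,"roll": 0},{"gripper": 0,"x": -5,"y": 0.9,"z": 0,"roll": 0},{"gripper": 0,"x": -4,"y": 0.7,"z": 0,"roll": 0},{"gripper": 0,"x": -0.8,"y": 0.2,"z": 0,"roll": 0},{"gripper": 0,"x": 0,"y": 0,"z": 0,"roll": 0}]}}

```text
time_s: 18.15
eef_pos: [0.4982, 0.3121, 0.3411]
eef_rot: [-0.001, -0.693, 0.721, 0.0]
wrist_force: [0.3, -0.9, -2.4]
opening: 0.743
```

```bash
python3 go.py .498,.312,.187,-92.2; python3 - <<'E'
from h import *
s=snap('scene')['img'][:,:,::-1];cv2.imwrite('pics/s5.png',cv2.resize(s[110:220,250:410],None,fx=4.5,fy=4.5,interpolation=cv2.INTER_CUBIC))
E
```

```text
t 18.15 pos [0.4982 0.3121 0.3411] th -92.3 tilt 0.08 F [ 0.3 -0.9 -2.4] op 0.743 q6 1.97
.498,.312,.187,-92.2 roll -0.1 after roll: x 0.01 y 0.02 z 15.41 cm
```

View pics/s5.png

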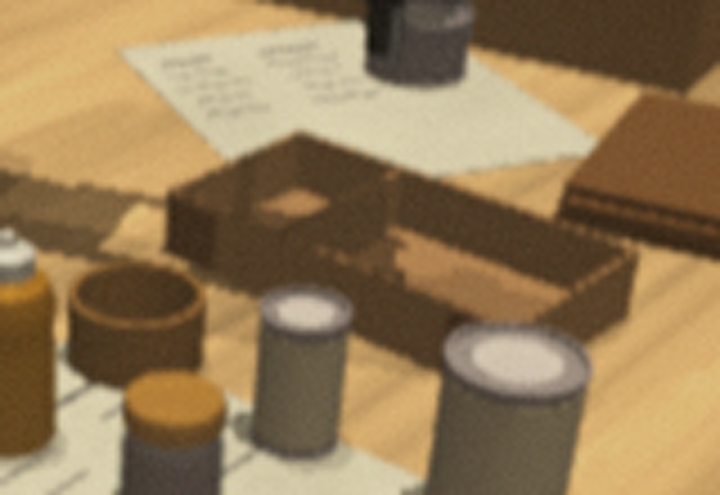

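The low tin is held level at (420,40), above the tray. I'll lower it into the wide cell.

Request:
{"api": "move_arm", "payload": {"moves": [{"gripper": 0,"x": 0,"y": 0,"z": 4,"roll": 0},{"gripper": 0,"x": 0,"y": 0,"z": 4,"roll": 0},{"gripper": 0,"x": 0,"y": 0,"z": 4,"roll": 0},{"gripper": 0,"x": 0,"y": 0,"z": 2.5,"roll": 0},{"gripper": 0,"x": 0,"y": 0,"z": 0,"roll": 0}]}}

```text
time_s: 18.82
eef_pos: [0.498, 0.3102, 0.1945]
eef_rot: [-0.002, -0.692, 0.722, 0.001]
wrist_force: [-0.7, -1.0, -1.4]
opening: 0.744
```

Request:
{"api": "move_arm", "payload": {"moves": [{"gripper": 0,"x": 0,"y": 0,"z": 0.5,"roll": 0},{"gripper": 0,"x": 0,"y": 0,"z": 0,"roll": 0},{"gripper": 0,"x": 0,"y": 0,"z": 0,"roll": 0}]}}

```text
time_s: 19.2
eef_pos: [0.4991, 0.3121, 0.1928]
eef_rot: [0.001, -0.693, 0.721, -0.0]
wrist_force: [0.1, 0.1, -2.4]
opening: 0.742
```

Request:
{"api": "move_arm", "payload": {"moves": [{"gripper": 0,"x": 0,"y": 0,"z": 0.5,"roll": 0},{"gripper": 0,"x": 0,"y": 0,"z": 0,"roll": 0},{"gripper": 0,"x": 0,"y": 0,"z": 0.1,"roll": 0},{"gripper": 0,"x": 0,"y": 0,"z": 0,"roll": 0}]}}

```text
time_s: 19.7
eef_pos: [0.4986, 0.3121, 0.1862]
eef_rot: [-0.0, -0.693, 0.721, 0.0]
wrist_force: [-3.1, -1.3, 4.4]
opening: 0.744
```

The tin is seated. I'll release, rise and return to the slim tin at (.562,.1125).

Request:
{"api": "move_arm", "payload": {"moves": [{"gripper": 95,"x": 0,"y": 0,"z": 0,"roll": 0},{"gripper": 95,"x": 0,"y": 0,"z": 0,"roll": 0},{"gripper": 95,"x": 0,"y": 0,"z": -2,"roll": 0},{"gripper": 95,"x": 0,"y": 0,"z": -5,"roll": 0},{"gripper": 95,"x": 0,"y": 0,"z": -5,"roll": 0}]}}

```text
time_s: 20.32
eef_pos: [0.4986, 0.312, 0.3082]
eef_rot: [0.0, -0.693, 0.721, -0.0]
wrist_force: [0.2, 0.1, -0.1]
opening: 0.953
```

Request:
{"api": "move_arm", "payload": {"moves": [{"gripper": 95,"x": 4,"y": -1.3,"z": -2,"roll": 0},{"gripper": 95,"x": 5,"y": -1.7,"z": 0,"roll": 0},{"gripper": 95,"x": 5,"y": -1.7,"z": 0,"roll": 0},{"gripper": 95,"x": 5,"y": -1.7,"z": 0,"roll": 0},{"gripper": 95,"x": 0,"y": 0,"z": 0,"roll": 0}]}}

```text
time_s: 20.95
eef_pos: [0.556, 0.1163, 0.3275]
eef_rot: [0.001, -0.691, 0.723, -0.001]
wrist_force: [-0.7, 0.9, -0.0]
opening: 0.946
```

```bash
python3 go.py .562,.1125,.215,-92.2
```

```text
t 20.95 pos [0.556  0.1163 0.3275] th -92.6 tilt 0.15 F [-0.7  0.9 -0. ] op 0.946 q6 1.61
.562,.1125,.215,-92.2 roll -0.4 after roll: x 0.36 y -0.61 z 11.25 cm
```

Request:
{"api": "move_arm", "payload": {"moves": [{"gripper": 95,"x": 0.4,"y": -0.6,"z": 2,"roll": 0},{"gripper": 95,"x": 0,"y": 0,"z": 2,"roll": 0},{"gripper": 95,"x": 0,"y": 0,"z": 0,"roll": 0},{"gripper": 95,"x": 0,"y": 0,"z": 0,"roll": 0}]}}

```text
time_s: 21.45
eef_pos: [0.5606, 0.1162, 0.2857]
eef_rot: [-0.0, -0.693, 0.721, 0.0]
wrist_force: [-0.2, -0.4, 0.3]
opening: 0.951
```

```bash
python3 go.py .562,.1125,.215,-92.2
```

```text
t 21.45 pos [0.5606 0.1162 0.2857] th -92.2 tilt 0.02 F [-0.2 -0.4  0.3] op 0.951 q6 1.61
.562,.1125,.215,-92.2 roll -0.0 after roll: x 0.37 y -0.15 z 7.07 cm
```

Request:
{"api": "move_arm", "payload": {"moves": [{"gripper": 95,"x": 0.4,"y": -0.1,"z": 1,"roll": 0},{"gripper": 95,"x": 0,"y": 0,"z": 3,"roll": 0},{"gripper": 95,"x": 0,"y": 0,"z": 3,"roll": 0},{"gripper": 95,"x": 0,"y": 0,"z": 0,"roll": 0},{"gripper": 0,"x": 0,"y": 0,"z": 0,"roll": 0}]}}

```text
time_s: 22.08
eef_pos: [0.5621, 0.1113, 0.2167]
eef_rot: [0.0, -0.693, 0.721, -0.0]
wrist_force: [0.1, -0.0, 0.7]
opening: 0.762
```

Request:
{"api": "move_arm", "payload": {"moves": [{"gripper": 0,"x": 0,"y": 0,"z": 0,"roll": 0},{"gripper": 0,"x": 0,"y": 0,"z": 0,"roll": 0},{"gripper": 0,"x": 0,"y": 0,"z": 0,"roll": 0},{"gripper": 0,"x": 0,"y": 0,"z": 0,"roll": 0},{"gripper": 0,"x": 0,"y": 0,"z": 0,"roll": 0}]}}

```text
time_s: 22.7
eef_pos: [0.5626, 0.1114, 0.2178]
eef_rot: [0.001, -0.693, 0.721, -0.001]
wrist_force: [0.2, 0.5, 6.8]
opening: 0.607
```

```bash
python3 go.py .581,.3095,.34,-92.2
```

```text
t 22.7 pos [0.5626 0.1114 0.2178] th -92.3 tilt 0.23 F [0.2 0.5 6.8] op 0.607 q6 1.6
.581,.3095,.34,-92.2 roll -0.1 after roll: x -19.86 y -1.08 z -12.22 cm
```

Request:
{"api": "move_arm", "payload": {"moves": [{"gripper": 0,"x": 0,"y": 0,"z": -3,"roll": 0},{"gripper": 0,"x": 0,"y": 0,"z": -5,"roll": 0},{"gripper": 0,"x": 0,"y": 0,"z": -4,"roll": 0},{"gripper": 0,"x": -2.9,"y": -0.1,"z": 0,"roll": 0},{"gripper": 0,"x": -4,"y": -0.2,"z": 0,"roll": 0}]}}

```text
time_s: 23.32
eef_pos: [0.5675, 0.18, 0.3368]
eef_rot: [0.0, -0.692, 0.722, -0.001]
wrist_force: [0.9, 0.3, -2.3]
opening: 0.604
```

Request:
{"api": "move_arm", "payload": {"moves": [{"gripper": 0,"x": -4,"y": -0.3,"z": 0,"roll": 0},{"gripper": 0,"x": -4,"y": -0.3,"z": 0,"roll": 0},{"gripper": 0,"x": -4,"y": -0.2,"z": 0,"roll": 0},{"gripper": 0,"x": -1,"y": 0,"z": 0,"roll": 0},{"gripper": 0,"x": 0,"y": 0,"z": 0,"roll": 0}]}}

```text
time_s: 23.95
eef_pos: [0.5802, 0.3099, 0.3354]
eef_rot: [-0.001, -0.693, 0.721, -0.0]
wrist_force: [-0.6, -0.0, -3.1]
opening: 0.606
```

Request:
{"api": "move_arm", "payload": {"moves": [{"gripper": 0,"x": 0,"y": 0,"z": 0,"roll": 0}]}}

```text
time_s: 24.08
eef_pos: [0.5806, 0.3086, 0.3355]
eef_rot: [-0.0, -0.692, 0.722, -0.0]
wrist_force: [0.8, -0.1, -2.2]
opening: 0.608
```

```bash
python3 go.py .581,.3095,.222,-92.2; python3 - <<'E'
from h import *
s=snap('scene')['img'][:,:,::-1];cv2.imwrite('pics/s6.png',cv2.resize(s[90:220,270:420],None,fx=4.5,fy=4.5,interpolation=cv2.INTER_CUBIC))
E
```

```text
t 24.075 pos [0.5806 0.3086 0.3355] th -92.4 tilt 0.05 F [ 0.8 -0.1 -2.2] op 0.608 q6 1.92
.581,.3095,.222,-92.2 roll -0.2 after roll: x -0.09 y -0.03 z 11.35 cm
```

View pics/s6.png

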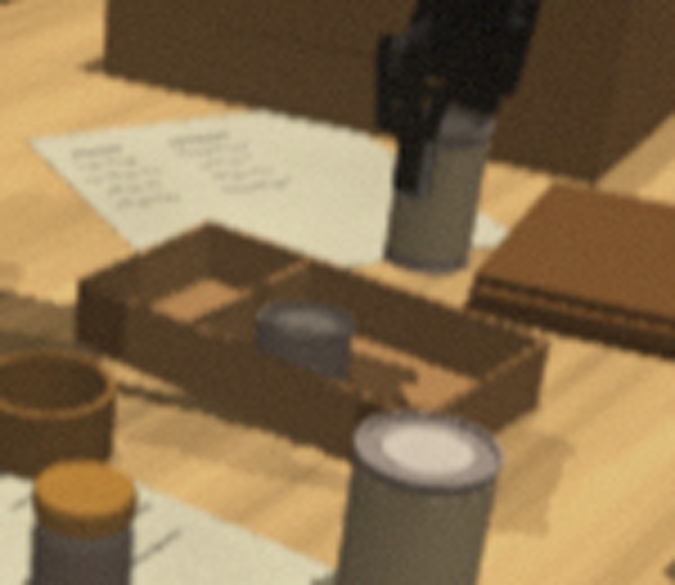

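The low tin stands in the wide cell at (305,340), and the slim tin hangs upright at (440,190). Lowering.

Request:
{"api": "move_arm", "payload": {"moves": [{"gripper": 0,"x": 0,"y": 0,"z": 3,"roll": 0},{"gripper": 0,"x": 0,"y": 0,"z": 3,"roll": 0},{"gripper": 0,"x": 0,"y": 0,"z": 3,"roll": 0},{"gripper": 0,"x": 0,"y": 0,"z": 1.5,"roll": 0},{"gripper": 0,"x": 0,"y": 0,"z": 0,"roll": 0}]}}

```text
time_s: 24.75
eef_pos: [0.5804, 0.3089, 0.2297]
eef_rot: [-0.001, -0.692, 0.722, 0.0]
wrist_force: [0.1, -0.5, -2.0]
opening: 0.604
```

Request:
{"api": "move_arm", "payload": {"moves": [{"gripper": 0,"x": 0,"y": 0,"z": 0,"roll": 0},{"gripper": 0,"x": 0,"y": 0,"z": 0.3,"roll": 0},{"gripper": 0,"x": 0,"y": 0,"z": 0,"roll": 0},{"gripper": 0,"x": 0,"y": 0,"z": 0,"roll": 0}]}}

```text
time_s: 25.25
eef_pos: [0.5806, 0.3098, 0.2281]
eef_rot: [0.0, -0.693, 0.721, -0.0]
wrist_force: [0.0, -0.5, -1.8]
opening: 0.61
```

Request:
{"api": "move_arm", "payload": {"moves": [{"gripper": 0,"x": 0,"y": 0,"z": 0.5,"roll": 0},{"gripper": 0,"x": 0,"y": 0,"z": 0,"roll": 0},{"gripper": 0,"x": 0,"y": 0,"z": 0.2,"roll": 0},{"gripper": 0,"x": 0,"y": 0,"z": 0,"roll": 0}]}}

```text
time_s: 25.75
eef_pos: [0.5806, 0.3098, 0.2219]
eef_rot: [-0.0, -0.693, 0.721, -0.0]
wrist_force: [-3.0, -1.2, 6.0]
opening: 0.611
```

Request:
{"api": "move_arm", "payload": {"moves": [{"gripper": 90,"x": 0,"y": 0,"z": 0,"roll": 0},{"gripper": 90,"x": 0,"y": 0,"z": 0,"roll": 0},{"gripper": 90,"x": 0,"y": 0,"z": -2,"roll": 0},{"gripper": 95,"x": 0,"y": 0,"z": -5,"roll": 0},{"gripper": 95,"x": 0,"y": 0,"z": -5,"roll": 0}]}}

```text
time_s: 26.38
eef_pos: [0.5806, 0.3097, 0.3432]
eef_rot: [0.0, -0.693, 0.721, -0.0]
wrist_force: [0.3, 0.4, -0.3]
opening: 0.95
```

Request:
{"api": "move_arm", "payload": {"moves": [{"gripper": 95,"x": 4,"y": 0.1,"z": 0,"roll": 0},{"gripper": 95,"x": 5,"y": 0.2,"z": 0,"roll": 0},{"gripper": 95,"x": 5,"y": 0.2,"z": 0,"roll": 0},{"gripper": 95,"x": 5,"y": 0.2,"z": 0,"roll": 0},{"gripper": 95,"x": 5,"y": 0.2,"z": 0,"roll": 0}]}}

```text
time_s: 27.0
eef_pos: [0.5618, 0.0687, 0.3425]
eef_rot: [0.001, -0.693, 0.721, -0.001]
wrist_force: [0.8, -0.7, -0.7]
opening: 0.947
```

Request:
{"api": "move_arm", "payload": {"moves": [{"gripper": 95,"x": 5,"y": 0,"z": 0,"roll": 0},{"gripper": 95,"x": 2,"y": 0,"z": 0,"roll": 0},{"gripper": 95,"x": 0,"y": 0,"z": 0,"roll": 0},{"gripper": 95,"x": 0,"y": 0,"z": 0,"roll": 0},{"gripper": 95,"x": 0,"y": 0,"z": 0,"roll": 0}]}}

```text
time_s: 27.62
eef_pos: [0.5591, 0.0017, 0.3408]
eef_rot: [0.0, -0.693, 0.721, 0.0]
wrist_force: [0.1, -0.0, -0.7]
opening: 0.948
```

```bash
python3 go.py .5595,.0003,.205,-92.2; sed -i 's/^rep/#rep/;s/^for n,x,y,z/#&/' m.py; sed -i "s/^  ('jar'.*)):$/  ('jar',mj,(345,245,385,285),.08)):/" m.py; python3 - <<'E'
from h import *
a=snap('top','t4.png')['img'][:,:,::-1]; cv2.imwrite('pics/t4c.png',np.hstack([cv2.resize(a[140:245,95:170],(375,525),interpolation=cv2.INTER_CUBIC),cv2.resize(a[140:245,175:250],(375,525),interpolation=cv2.INTER_CUBIC)]))
E
```

```text
t 27.625 pos [0.5591 0.0017 0.3408] th -92.2 tilt 0.02 F [ 0.1 -0.  -0.7] op 0.948 q6 1.4
.5595,.0003,.205,-92.2 roll -0.0 after roll: x 0.14 y -0.05 z 13.58 cm
```

View pics/t4c.png

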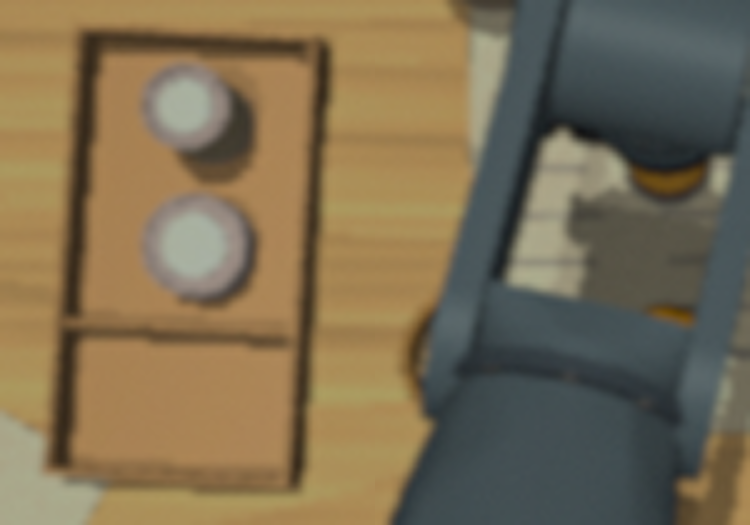

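Both tins stand in the wide cell: slim at (187,106), low at (197,246). Now the jar.

Request:
{"api": "move_arm", "payload": {"moves": [{"gripper": 95,"x": 0.1,"y": 0,"z": 3,"roll": 0},{"gripper": 95,"x": 0,"y": 0,"z": 3,"roll": 0},{"gripper": 95,"x": 0,"y": 0,"z": 0,"roll": 0},{"gripper": 95,"x": 0,"y": 0,"z": 0,"roll": 0}]}}

```text
time_s: 28.18
eef_pos: [0.5595, -0.0003, 0.2817]
eef_rot: [0.0, -0.693, 0.721, -0.0]
wrist_force: [0.3, -0.1, -0.1]
opening: 0.95
```

```bash
python3 go.py .5595,.0003,.205,-92.2
```

```text
t 28.175 pos [ 5.595e-01 -3.000e-04  2.817e-01] th -92.3 tilt 0.06 F [ 0.3 -0.1 -0.1] op 0.95 q6 1.4
.5595,.0003,.205,-92.2 roll -0.1 after roll: x -0.06 y 0.00 z 7.67 cm
```

Request:
{"api": "move_arm", "payload": {"moves": [{"gripper": 95,"x": 0,"y": 0,"z": 2.5,"roll": 0},{"gripper": 95,"x": 0,"y": 0,"z": 3,"roll": 0},{"gripper": 95,"x": 0,"y": 0,"z": 2.1,"roll": 0},{"gripper": 95,"x": 0,"y": 0,"z": 0,"roll": 0},{"gripper": 95,"x": 0,"y": 0,"z": 0,"roll": 0}]}}

```text
time_s: 28.8
eef_pos: [0.56, -0.0007, 0.2065]
eef_rot: [0.001, -0.693, 0.721, -0.001]
wrist_force: [-0.7, 0.0, 0.8]
opening: 0.946
```

Request:
{"api": "move_arm", "payload": {"moves": [{"gripper": 0,"x": 0,"y": 0,"z": 0,"roll": 0},{"gripper": 0,"x": 0,"y": 0,"z": 0,"roll": 0},{"gripper": 0,"x": 0,"y": 0,"z": 0,"roll": 0},{"gripper": 0,"x": 0,"y": 0,"z": 0,"roll": 0},{"gripper": 0,"x": 0,"y": 0,"z": 0,"roll": 0}]}}

```text
time_s: 29.42
eef_pos: [0.5599, -0.0006, 0.2065]
eef_rot: [0.001, -0.693, 0.721, -0.001]
wrist_force: [-0.9, 1.3, 6.2]
opening: 0.663
```

```bash
python3 go.py .401,.316,.33,-92.2
```

```text
t 29.425 pos [ 0.5599 -0.0006  0.2065] th -92.3 tilt 0.18 F [-0.9  1.3  6.2] op 0.663 q6 1.4
.401,.316,.33,-92.2 roll -0.1 after roll: x -31.03 y 17.09 z -12.35 cm
```

Request:
{"api": "move_arm", "payload": {"moves": [{"gripper": 0,"x": 0,"y": 0,"z": -2,"roll": 0},{"gripper": 0,"x": 0,"y": 0,"z": -4,"roll": 0},{"gripper": 0,"x": 0,"y": 0,"z": -4,"roll": 0},{"gripper": 0,"x": 0,"y": 0,"z": -2,"roll": 0},{"gripper": 0,"x": -3,"y": 0,"z": 0,"roll": 0}]}}

```text
time_s: 30.05
eef_pos: [0.561, 0.0281, 0.3275]
eef_rot: [0.001, -0.692, 0.722, -0.002]
wrist_force: [1.5, 0.8, -2.5]
opening: 0.667
```

Request:
{"api": "move_arm", "payload": {"moves": [{"gripper": 0,"x": -4,"y": 1,"z": 0,"roll": 0},{"gripper": 0,"x": -4,"y": 2,"z": 0,"roll": 0},{"gripper": 0,"x": -4,"y": 2.5,"z": 0,"roll": 0},{"gripper": 0,"x": -4,"y": 2.5,"z": 0,"roll": 0},{"gripper": 0,"x": -4,"y": 2.5,"z": 0,"roll": 0}]}}

```text
time_s: 30.68
eef_pos: [0.4623, 0.2345, 0.3249]
eef_rot: [0.0, -0.693, 0.721, -0.0]
wrist_force: [-0.4, 1.2, -2.4]
opening: 0.665
```

Request:
{"api": "move_arm", "payload": {"moves": [{"gripper": 0,"x": -4,"y": 2.5,"z": 0,"roll": 0},{"gripper": 0,"x": -3,"y": 2.5,"z": 0,"roll": 0},{"gripper": 0,"x": -1,"y": 1.5,"z": 0,"roll": 0},{"gripper": 0,"x": 0,"y": 0,"z": 0,"roll": 0},{"gripper": 0,"x": 0,"y": 0,"z": 0,"roll": 0}]}}

```text
time_s: 31.3
eef_pos: [0.4023, 0.3153, 0.3249]
eef_rot: [0.0, -0.692, 0.722, -0.0]
wrist_force: [0.2, -1.3, -2.1]
opening: 0.671
```

```bash
python3 go.py .401,.316,.2105,-92.2
```

```text
t 31.3 pos [0.4023 0.3153 0.3249] th -92.4 tilt 0.04 F [ 0.2 -1.3 -2.1] op 0.671 q6 2.04
.401,.316,.2105,-92.2 roll -0.2 after roll: x -0.07 y 0.13 z 11.44 cm
```

Request:
{"api": "move_arm", "payload": {"moves": [{"gripper": 0,"x": 0,"y": 0.1,"z": 3,"roll": 0},{"gripper": 0,"x": 0,"y": 0,"z": 3,"roll": 0},{"gripper": 0,"x": 0,"y": 0,"z": 3,"roll": 0},{"gripper": 0,"x": 0,"y": 0,"z": 1.4,"roll": 0},{"gripper": 0,"x": 0,"y": 0,"z": 0,"roll": 0}]}}

```text
time_s: 31.92
eef_pos: [0.401, 0.3153, 0.2201]
eef_rot: [-0.001, -0.692, 0.722, 0.0]
wrist_force: [1.3, -0.1, -2.5]
opening: 0.669
```

Request:
{"api": "move_arm", "payload": {"moves": [{"gripper": 0,"x": 0,"y": 0,"z": 0,"roll": 0},{"gripper": 0,"x": 0,"y": 0,"z": 0.3,"roll": 0},{"gripper": 0,"x": 0,"y": 0,"z": 0,"roll": 0},{"gripper": 0,"x": 0,"y": 0,"z": 0,"roll": 0}]}}

```text
time_s: 32.42
eef_pos: [0.4007, 0.3161, 0.218]
eef_rot: [0.0, -0.693, 0.721, -0.0]
wrist_force: [0.3, 0.1, -2.8]
opening: 0.669
```

Request:
{"api": "move_arm", "payload": {"moves": [{"gripper": 0,"x": 0,"y": 0,"z": 0.5,"roll": 0},{"gripper": 0,"x": 0,"y": 0,"z": 0,"roll": 0},{"gripper": 0,"x": 0,"y": 0,"z": 0.2,"roll": 0},{"gripper": 0,"x": 0,"y": 0,"z": 0,"roll": 0}]}}

```text
time_s: 32.92
eef_pos: [0.4007, 0.316, 0.2107]
eef_rot: [-0.0, -0.693, 0.721, 0.0]
wrist_force: [0.5, -0.1, -2.5]
opening: 0.666
```

Request:
{"api": "move_arm", "payload": {"moves": [{"gripper": 0,"x": 0,"y": 0,"z": 0.1,"roll": 0},{"gripper": 0,"x": 0,"y": 0,"z": 0.1,"roll": 0},{"gripper": 0,"x": 0,"y": 0,"z": 0,"roll": 0}]}}

```text
time_s: 33.3
eef_pos: [0.4008, 0.3161, 0.2105]
eef_rot: [-0.0, -0.693, 0.721, -0.0]
wrist_force: [-7.6, -3.7, 17.2]
opening: 0.665
```

Request:
{"api": "move_arm", "payload": {"moves": [{"gripper": 0,"x": 0,"y": 0,"z": -0.1,"roll": 0},{"gripper": 90,"x": 0,"y": 0,"z": 0,"roll": 0},{"gripper": 90,"x": 0,"y": 0,"z": 0,"roll": 0},{"gripper": 90,"x": 0,"y": 0,"z": -2,"roll": 0},{"gripper": 90,"x": 0,"y": 0,"z": -4,"roll": 0}]}}

```text
time_s: 33.92
eef_pos: [0.4, 0.3156, 0.2686]
eef_rot: [-0.002, -0.693, 0.721, 0.001]
wrist_force: [1.2, 1.0, 0.1]
opening: 0.899
```

Request:
{"api": "move_arm", "payload": {"moves": [{"gripper": 90,"x": 0,"y": 0,"z": -5,"roll": 0},{"gripper": 90,"x": 4,"y": 0,"z": -4,"roll": 0},{"gripper": 90,"x": 5,"y": 0,"z": 0,"roll": 0},{"gripper": 90,"x": 5,"y": 0,"z": 0,"roll": 0},{"gripper": 90,"x": 5,"y": 0,"z": 0,"roll": 0}]}}

```text
time_s: 34.55
eef_pos: [0.3928, 0.1248, 0.3599]
eef_rot: [0.0, -0.693, 0.721, -0.0]
wrist_force: [0.3, -1.2, 0.3]
opening: 0.9
```

Request:
{"api": "move_arm", "payload": {"moves": [{"gripper": 90,"x": 4,"y": 0,"z": 0,"roll": 0},{"gripper": 90,"x": 0,"y": 0,"z": 0,"roll": 0},{"gripper": 90,"x": 0,"y": 0,"z": 0,"roll": 0},{"gripper": 90,"x": 0,"y": 0,"z": 0,"roll": 0}]}}

```text
time_s: 35.05
eef_pos: [0.3914, 0.087, 0.3597]
eef_rot: [0.0, -0.693, 0.721, 0.0]
wrist_force: [0.5, 0.8, -0.9]
opening: 0.895
```

```bash
python3 - <<'E'
from h import *
a=snap('top','t5.png')['img'][:,:,::-1]; s=snap('scene','s7f.png')['img'][:,:,::-1]
cv2.imwrite('pics/s7.png',np.hstack([cv2.resize(a[140:245,95:170],(357,500),interpolation=cv2.INTER_CUBIC),cv2.resize(s[120:330,90:410],(440,500*440//762),interpolation=cv2.INTER_CUBIC) if 0 else cv2.resize(s[130:340,80:400],(440,289),interpolation=cv2.INTER_CUBIC).repeat(1,0).__class__((500,440,3),np.uint8) if 0 else cv2.copyMakeBorder(cv2.resize(s[130:340,80:400],(440,289),interpolation=cv2.INTER_CUBIC),0,211,0,0,cv2.BORDER_CONSTANT)]))
E
python3 go.py
```

```text
t 35.15 pos [0.3913 0.087  0.3596] th -92.2 tilt 0.02 F [-0.2  0.  -0.5] op 0.899 q6 1.53
```

View pics/s7.png

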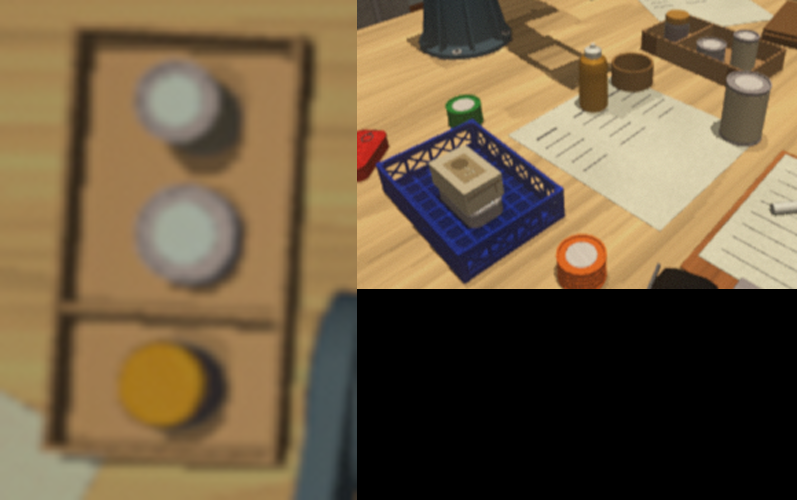

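The jar stands in the narrow cell at (163,384), the slim tin at (179,102), the low tin at (187,232), and the stack is in the crate. One numeric check, then hand in.

```bash
python3 - <<'E'
from h import *
c=ctrl.camera('top'); a=np.radians(-2.2); d=np.array([np.cos(a),np.sin(a)]); n=np.array([-d[1],d[0]])
for k,x,y,z in(('jar',163,384,.084),('slim',179,102,.092),('low',187,232,.044)):
    p=pt(c,95+x/4.76-.4,140+y/4.76-.4,z)[:2]; r=p-[.493,.312]; print(k,p.round(3),'tray',(r@d).round(3),(r@n).round(3))
ctrl.hand_in(); print('handed')
E
```

```text
jar [0.401 0.31 ] tray -0.092 -0.005
slim [0.579 0.304] tray 0.086 -0.004
low [0.5   0.307] tray 0.007 -0.005
the job is handed in; nothing more can be done
handed
```

I packed both parcels and handed the job in at about 35 s of the 136 s allowed. No verdict was reported.

**Tray:** the last top view puts all three items well inside their limits. The camera reads about 5 mm off in y from where the gripper released them, but the margins are about 40 mm.

| Item | Cell | x in tray frame (mm) | y in tray frame (mm) |
|---|---|---|---|
| Jar | narrow | -92 | -5 |
| Low tin | wide | 7 | -5 |
| Slim tin | wide | 86 | -4 |

**Crate:** the fish tin lies flat on the floor with the tea carton flat on top. Their centres measure about 2–3 mm apart and their lengths are parallel by eye.

**Handling:** the jar stayed upright throughout. I set it down a little firmly, at about 17 N on the wrist, and eased off before letting go. The gripper was open and clear of everything at hand-in. I avoided the big tin, bottle and tape roll, and in the last picture they look unmoved, though I did not re-measure them.

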